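# Clamp up a batch of oak blocks in the bench press

## Task

Clamp up the oak blocks in the bench press: wind its handwheel until the jaw pointer stands on the load line, lay every oak block that is there on the bed, side by side and lengthwise from jaw to jaw, then wind the jaw in until its pointer stands on the clamp line. Next prove the jaw: draw the spring gauge's tab out until the dark ring is at the barrel's mouth, hold it there for a good second and let it go home. Last, lay the pine board flat on top of the blocks, across them and midway, and leave the other things on the bench alone.

Things in the scene. Friction and masses are not known exactly. Their poses are not given: they have to be found in the camera images.
- press: Grey bench press fixed to the worktop, base plate 236 x 330 x 20 mm; its top is the bed. Origin on the worktop, z up. Jaws close along y: fixed steel jaw at +y, inner face at y = +100 mm; moving jaw on its -y side; both tops 48 mm above the worktop; handwheel on a gear head at y = -140 mm. Lips 6 mm high at x = +-97 mm bound the bed. Scale strip on the +x side, spring gauge on the -x side.
- bed_mid (a point): Point on the bed surface (20 mm above the worktop), midway between the lips and midway between the jaws when these stand at the clamp line (46 mm from the fixed jaw); axes as the press's.
- jaw_pointer (a point): Tip of the black pointer on the +x end of the moving jaw, over the scale strip. It moves with the jaw along the press's y axis.
- load_line (a point): Middle of the load line, the long dark line across the scale strip on the handwheel's side (-y): with the pointer here the jaws are 125 mm apart. Axes as the press's.
- clamp_line (a point): Middle of the clamp line, the long dark line across the scale strip nearer the fixed jaw (33 mm to +y of the load line): here the jaws are 92 mm apart, 2 mm more than a block is long. The short ticks on the strip are 5 mm graduations. Axes as the press's.
- wheel (a joint): Angle of the handwheel, rad, grows anticlockwise seen from above. Upright axis, geared to the jaw's screw: one turn moves the jaw 16 mm; anticlockwise opens (pointer to -y), clockwise closes. The wheel stays where it is left; turning takes about 3 N at the knob.
- wheel_axis (a point): Point on the handwheel's upright axis, 95 mm above the worktop. The wheel is a dark disc 112 mm across, its top 71 mm above the worktop (hub 75 mm).
- knob_grip (a point): Grip point of the handwheel's black knob, on the knob's axis 22 mm above its foot (97 mm above the worktop), 45 mm from the wheel's axis. The knob is upright, 19 mm across, 40 mm tall (75 to 115 mm above the worktop), and spins freely on its own pin.
- gauge (a joint): How far the spring gauge's rod is drawn out, m: 0 home, 0.045 with the dark ring at the barrel's mouth, 0.062 the end. The spring pulls back with 1.8 N at home and 7.2 N at 0.045 (120 N/m). The rod is drawn along the press's -y direction.
- gauge_tab (a point): Middle of the upper part of the gauge's black grip tab at the rod's end, about 65 mm above the worktop; the tab is 12 mm thick along the press's y, 26 mm wide along x and its top is 78 mm, its underside 32 mm above the worktop. It moves with the rod and with the jaw. Axes as the press's.
- gauge_ring (a point): Middle of the dark ring, 4 mm long, on the gauge's steel rod; hidden in the barrel, 45 mm from its mouth, when the gauge is home. Axes as the press's.
- gauge_mouth (a point): Centre of the mouth of the gauge's round aluminium barrel (24 mm thick), which is fixed to the moving jaw on its -x side and points to -y. Axes as the press's.
- caul: The pine board: 45 x 120 x 25 mm (x, y, z), the paler, flatter and longer piece of wood, lying right of the press. Origin at the centre of its underside.
- block_0: Oak block 32 x 90 x 32 mm (x, y, z), one of two or three alike (an absent one reads None); lies flat left of the press. Origin at the centre of its underside, y along its length.
- block_1: Oak block 32 x 90 x 32 mm (x, y, z), one of two or three alike (an absent one reads None); lies flat left of the press. Origin at the centre of its underside, y along its length.
- block_2: Oak block 32 x 90 x 32 mm (x, y, z), one of two or three alike (an absent one reads None); lies flat left of the press. Origin at the centre of its underside, y along its length.
- marker_0: Dark felt marker 128 mm long, 18 mm thick, lying right of the press; to be left alone. Origin at the centre of its underside.
- tin: Round tin 73 mm wide, 60 mm tall, at the left; to be left alone. Origin at the centre of its underside.
Mind the look-alikes: they are no part of the job. Leave any purple look-alike of the block_1 alone.

How it is judged:
On the way, in this order (a step that is already met when the one before it is completed fails the run):
1. the jaw pointer stands on the load line (within 2.5 mm) (y of jaw_pointer in the frame of load_line between -0.0025 and 0.0025 m), for 0.2 s.
2. every block lies released on the bed between the jaws, lengthwise from jaw to jaw (x of block_0 in the frame of bed_mid between -0.085 and 0.085 m and y of block_0 in the frame of bed_mid between -0.036 and 0.006 m and z of block_0 in the frame of bed_mid between -0.004 and 0.004 m and angle between the y axis of each of block_0, block_1, block_2 and the y axis of press, either way round below 0.6 rad and x of block_1 in the frame of bed_mid between -0.085 and 0.085 m and y of block_1 in the frame of bed_mid between -0.036 and 0.006 m and z of block_1 in the frame of bed_mid between -0.004 and 0.004 m and x of block_2 in the frame of bed_mid between -0.085 and 0.085 m and y of block_2 in the frame of bed_mid between -0.036 and 0.006 m and z of block_2 in the frame of bed_mid between -0.004 and 0.004 m and contact force between the fingers and block_0 below 0.1 N and contact force between the fingers and block_1 below 0.1 N and contact force between the fingers and block_2 below 0.1 N), for 0.2 s.
3. the jaw pointer stands on the clamp line (within 2.5 mm), the blocks between the jaws (y of jaw_pointer in the frame of clamp_line between -0.0025 and 0.0025 m and x of block_0 in the frame of bed_mid between -0.085 and 0.085 m and y of block_0 in the frame of bed_mid between -0.005 and 0.005 m and z of block_0 in the frame of bed_mid between -0.004 and 0.004 m and angle between the y axis of each of block_0, block_1, block_2 and the y axis of press, either way round below 0.12 rad and x of block_1 in the frame of bed_mid between -0.085 and 0.085 m and y of block_1 in the frame of bed_mid between -0.005 and 0.005 m and z of block_1 in the frame of bed_mid between -0.004 and 0.004 m and x of block_2 in the frame of bed_mid between -0.085 and 0.085 m and y of block_2 in the frame of bed_mid between -0.005 and 0.005 m and z of block_2 in the frame of bed_mid between -0.004 and 0.004 m), for 0.2 s.
4. the gauge is held drawn with its ring at the barrel's mouth (within 5 mm) for a second (value of joint gauge between 0.04 and 0.05 m), for 1 s.
5. the gauge is home again (value of joint gauge below 0.004 m), for 0.2 s.
At the end, for the whole second after the job is handed in: Pointer within 2.5 mm of the clamp line; blocks flat on the bed between the jaws, square within 0.12 rad; gauge home (4 mm); board at rest flat on the blocks, within 22 mm of midway between the jaws, 50 mm of the bed's middle across, and 0.3 rad of square across the blocks (all of step 3 and value of joint gauge below 0.004 m and x of caul in the frame of bed_mid between -0.05 and 0.05 m and y of caul in the frame of bed_mid between -0.022 and 0.022 m and z of caul in the frame of bed_mid between 0.028 and 0.036 m and angle between caul's own z axis and vertical below 0.08 rad and angle between the y axis of caul and the x axis of press, either way round below 0.3 rad and linear speed of caul below 0.02 m/s); the robot touches nothing.
It fails at once if a bystander (marker or tin) was shifted by more than 4 cm (distance of any of marker_0, tin from where it was at the start of the episode above 0.04 m).
Of block_0, block_1, block_2 only 2 to 3 are there at a start; the rules pass over those that are not, and their reading is None.
At some moment in a run one of block_0, block_1, block_2, caul may be knocked a few centimetres aside while the robot is not near it.
Once in a run the grip may slacken for a moment while it holds something.
It also fails if it takes over 208 s, if anything falls off the work surface, if the arm or the gripper's body presses on something with over 40 N, if the wrist force passes 120 N, or if a joint passes its speed limit or range.

## Robot

A 6-joint arm with a two-finger parallel gripper is mounted at the origin on a cart in front of the work surface, level with it; the furniture and walls round the work are solid. World frame = base frame: x ahead of the robot, y to its left, z up, the work surface at z = 0. Lengths are in m, angles in rad, forces in N, time in s.
With the tool pointing down it reaches from about 0.375 to 0.825 m from the base axis. Payload 5.5 kg.
Tool frame: the origin (TCP) lies midway between the tips of the shut fingers; the grasp point (between the pads) lies 19 mm behind it; z points along the fingers, y is the direction in which the jaws open and shut (so a half turn about z gives the same grasp; the last joint's range is limited). The gripper opens to 85 mm and grips with 20 to 120 N. Pads are 22 mm wide; open, the fingers measure 114 mm over their backs; the gripper's body (76 mm by 85 mm) begins 54 mm behind the grasp point. The pads swing forward as they close: fully open they stand 13 mm farther back than shut.
Start: joints at [-1.252, 0.314, -0.047, 1.21, 0, 1.571], TCP at [0.188, -0.57, 0.2] pointing down, gripper open.
Joint ranges: [-2.67, 2.67], [-0.69, 1.73], [-1.03, 1.25], [-2.08, 2.16], [-1.42, 1.45], [-3.14, 3.14]. Speed limits (rad/s): [2.39, 2.39, 3.01, 3.14, 3.14, 3.14].

## Interface

Orientations are given as a unit quaternion [x, y, z, w].
In Python, from cell import env, imaging gives the robot as it stands. Calls block until the motion is done:
- env.move_to(position, orientation): joint-space move of the TCP to a pose.
- env.movel(position, frame=None, velocity=0.15, threshold=None): straight line of the TCP; frame=None keeps the orientation; velocity is the mean speed in m/s. With threshold (N) it stops when the force on the tool has changed by that much, and returns True; else False.
- env.set_joints(angles): joint-space move.
- env.gripper_to(opening, squeeze=None): finger opening in m; squeeze is the grip in N (None keeps the last); returns when the fingers have stopped.
- env.pause(seconds).
- env.ik(position, orientation): joint angles nearest the present ones, or None.
- imaging.get_image(name): name is "scene" or "top"; returns a dict with "frame" (384x512x3 uint8, blue, green, red), "range_z" (384x512 float32, m along the optical axis (not along the pixel's ray), 0 where there is no reading), "intrinsics" (3x3 intrinsics, pixels), "view" (4x4, takes a point from world to camera coordinates). Camera axes: x right, y down, z forward; pixel columns grow to the right and rows downward; lengths in m; the calibration is good to about 2 mm. A picture is of the moment at which its call begins.
A pose or a line that the arm cannot do raises env.IKError and nothing moves.
- env.close_job(): hands the job in, once; it reports no verdict.
Readings, each from a call of its own:
- env.current_time(): time.
- env.current_joints(): joint angles.
- env.current_joint_vel(): joint speeds.
- env.current_joint_efforts(): joint torques, N m.
- env.current_ee_pos(): TCP position.
- env.current_tool_rot(): TCP orientation.
- env.current_force(): force on the tool from outside, world axes, zero at the start.
- env.current_torque(): the same for the moment, N m.
- env.current_gripper_width(): finger opening in m.
Only numpy, scipy, OpenCV 4.12 (cv2) and the standard library are available. Lean on these libraries where they do the work, as an engineer would, in place of code of your own. Each camera call takes 0.05 s, during which the arm holds its last target. There are 200 camera calls.

## Working session

There is one attempt and no reset: what is moved stays moved. The work goes in short steps, each a Python script; the robot and the scene stay as the last script left them, time stands still between calls to the robot, and variables do not carry over. Pictures are saved under pics/ and viewed, about 12 in all and at most 16, crops included, and the job is handed in when it is done.

```bash
ls; mkdir -p pics; python3 - <<'E'
from cell import env, imaging
import cv2, numpy as np
for n in ("top","scene"):
    d=imaging.get_image(n); cv2.imwrite(f"pics/{n}0.png",cv2.resize(d["frame"],None,fx=1.5,fy=1.5))
    np.savez(f"pics/{n}0.npz",**d)
    print(n,d["intrinsics"].round(1).tolist(),d["view"].round(3).tolist())
print(env.current_time(),env.current_ee_pos(),env.current_tool_rot(),env.current_gripper_width())
E
```

```text
pics
top [[406.8, 0.0, 253.3], [0.0, 406.8, 192.2], [0.0, 0.0, 1.0]] [[0.009, -1.0, -0.002, 0.075], [-0.999, -0.009, -0.052, 0.559], [0.052, 0.002, -0.999, 1.474], [0.0, 0.0, 0.0, 1.0]]
scene [[421.1, 0.0, 248.4], [0.0, 421.1, 187.7], [0.0, 0.0, 1.0]] [[-0.856, -0.517, -0.014, 0.526], [-0.351, 0.599, -0.72, 0.225], [0.381, -0.612, -0.694, 1.388], [0.0, 0.0, 0.0, 1.0]]
0.1 [ 0.18787131 -0.56923     0.19921385] [ 9.87326994e-01  1.58697245e-01 -1.11906156e-04 -7.60200005e-04] 0.0855126740630082
```

View pics/top0.png

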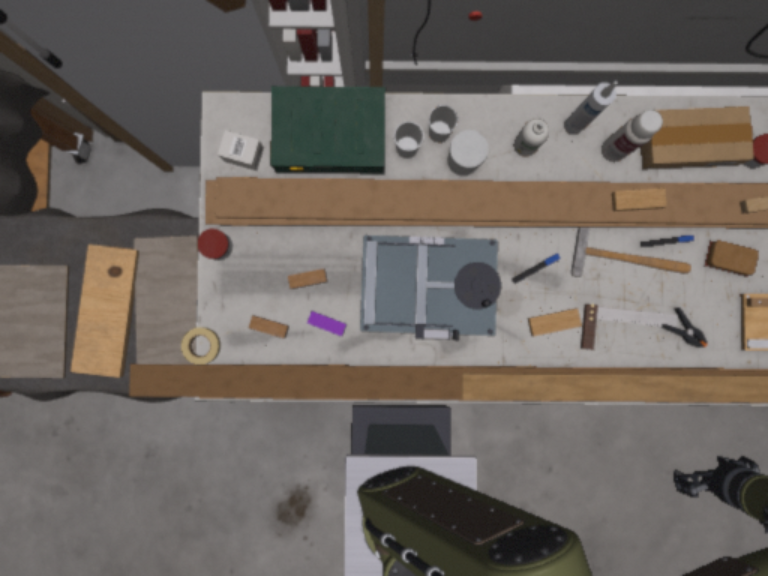

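View pics/scene0.png

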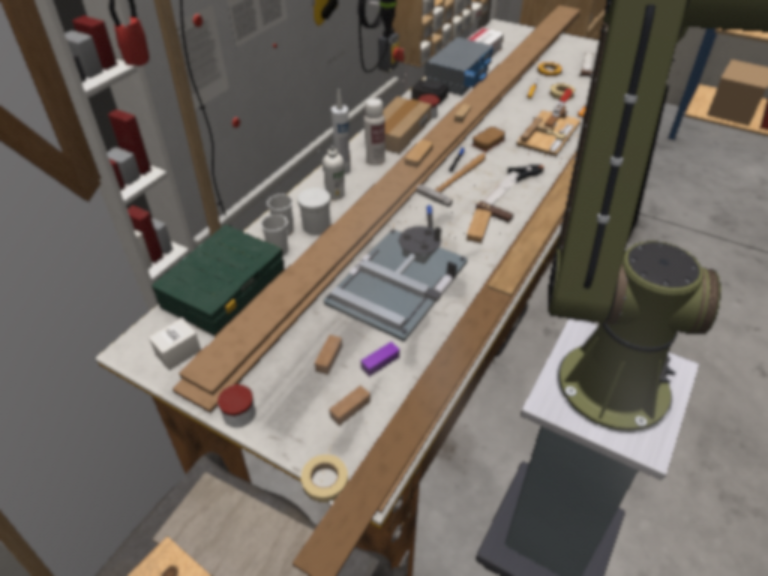

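```bash
cat > h.py <<'E'
from cell import env, imaging
import cv2, numpy as np
def cast(d,uv,z):
    K,V=d["intrinsics"],d["view"]; uv=np.atleast_2d(np.asarray(uv,float))
    r=np.c_[uv,np.ones(len(uv))]@np.linalg.inv(K).T@V[:3,:3]   # rays in world
    c=-V[:3,:3].T@V[:3,3]
    return c+r*((z-c[2])/r[:,2])[:,None]
def proj(d,P):
    p=np.atleast_2d(P)@d["view"][:3,:3].T+d["view"][:3,3]; p=p@d["intrinsics"].T; return p[:,:2]/p[:,2:]
def cloud(d):
    v,u=np.mgrid[:384,:512]; Z=d["range_z"]
    p=np.dstack([u*Z,v*Z,Z])@np.linalg.inv(d["intrinsics"]).T
    return (p-d["view"][:3,3])@d["view"][:3,:3]
def boxes(d,mask,z,amin=60):
    """min-area rects of mask blobs on plane z: centre, long side, short side, yaw of long side"""
    out=[]
    for c in cv2.findContours(mask.astype(np.uint8),cv2.RETR_EXTERNAL,cv2.CHAIN_APPROX_NONE)[0]:
        if cv2.contourArea(c)<amin: continue
        w=cast(d,c[:,0],z)[:,:2].astype(np.float32)
        (cx,cy),(a,b),t=cv2.minAreaRect(w); 
        if a<b: a,b,t=b,a,t+90
        out.append((cx,cy,a,b,(np.radians(t)+np.pi/2)%np.pi-np.pi/2,c[:,0].mean(0).round().astype(int).tolist()))
    return out
E
python3 - <<'E'
from h import *
d=dict(np.load("pics/top0.npz"))
X=cloud(d); hsv=cv2.cvtColor(d["frame"],cv2.COLOR_BGR2HSV)
roi=np.zeros((384,512),bool); roi[147:243,125:420]=1
for u,v in((205,186),(179,217),(218,215),(370,214),(280,190),(318,190),(325,201),(142,163),(358,178)): print((u,v),hsv[v,u],X[v,u].round(3))
brown=roi&(hsv[...,0]<20)&(hsv[...,1]>80)
for z,l in((.032,"32"),(.025,"25")):
  for b in boxes(d,brown,z): print(l,np.round(b[:5],3),b[5])
print("roi z>12mm"); 
for b in boxes(d,roi&(X[...,2]>.012)&(X[...,2]<.2),.03): print(np.round(b[:5],3),b[5],X[b[5][1],b[5][0],2].round(3))
c=d["frame"][147:243,125:420]; cv2.imwrite("pics/crop1.png",cv2.resize(c,None,fx=2.7,fy=2.7,interpolation=cv2.INTER_CUBIC))
E
```

```text
(205, 186) [ 14 119 137] [0.579 0.254 0.036]
(179, 217) [ 14 118 134] [0.482 0.076 1.501]
(218, 215) [140 162 164] [0.474 0.206 0.032]
(370, 214) [ 16 116 158] [ 0.483 -0.344  0.021]
(280, 190) [113  19 157] [ 0.566 -0.016  0.048]
(318, 190) [120  25  72] [ 0.565 -0.147  0.074]
(325, 201) [120  13  57] [ 0.526 -0.164  0.118]
(142, 163) [  2 149 108] [0.657 0.478 0.059]
(358, 178) [165  11  48] [ 0.614 -0.302  0.019]
32 [0.464 0.349 0.089 0.03  1.302] [179, 217]
32 [ 0.481 -0.34   0.121  0.042 -1.355] [370, 214]
32 [ 0.581  0.257  0.089  0.03  -1.364] [204, 185]
32 [ 0.646 -0.469  0.104  0.015  1.413] [405, 169]
32 [ 0.664  0.487  0.069  0.066 -1.562] [142, 162]
32 [ 0.718 -0.008  1.025  0.011 -1.562] [278, 148]
25 [0.464 0.35  0.089 0.03  1.302] [179, 217]
25 [ 0.481 -0.342  0.121  0.043 -1.355] [370, 214]
25 [ 0.582  0.258  0.089  0.03  -1.364] [204, 185]
25 [ 0.647 -0.471  0.105  0.015  1.413] [405, 169]
25 [ 0.665  0.489  0.07   0.066 -1.562] [142, 162]
25 [ 0.719 -0.009  1.03   0.011 -1.562] [278, 148]
roi z>12mm
[0.418 0.503 0.086 0.076 0.025] [134, 230] 0.004
[0.463 0.348 0.093 0.033 1.295] [179, 218] 0.037
[0.473 0.208 0.091 0.032 1.214] [218, 216] 0.037
[ 0.481 -0.341  0.122  0.045 -1.355] [370, 215] 0.018
[ 0.471 -0.426  0.109  0.033 -0.099] [393, 218] 0.019
[ 0.58   0.257  0.091  0.033 -1.354] [204, 186] 0.038
[ 0.61  -0.297  0.127  0.016 -1.049] [358, 178] 0.019
[ 0.561 -0.043  0.338  0.246  1.545] [286, 191] 0.046
[ 0.661  0.482  0.08   0.073 -1.562] [143, 163] 0.059
[ 0.656 -0.009  1.027  0.135 -1.562] [299, 152] 0.004
```

View pics/crop1.png

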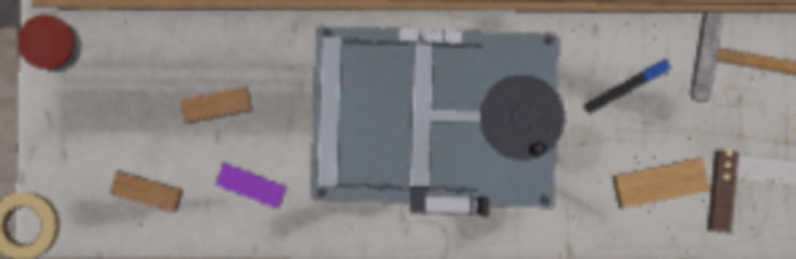

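Candidates (original px): brown pieces at (204,185) and (179,217), each 89 x 30 mm and 36 mm high, fit the oak blocks left of the press. The purple one at (218,216) is the look-alike. The pale 121 x 42 mm piece at (370,214), right of the press, is the pine board. The marker is at (358,178) and the tin at (143,163). The crop confirms this: there are two oak blocks. Next I locate the press.

```bash
cat >> h.py <<'E'
def ortho(d,o,yaw,z,xs,ys):
    """image resampled on press-frame grid (rows=xs, cols=ys) at height z"""
    Y,Xg=np.meshgrid(ys,xs); c,s=np.cos(yaw),np.sin(yaw)
    P=np.c_[(o[0]+c*Xg-s*Y).ravel(),(o[1]+s*Xg+c*Y).ravel(),np.full(Y.size,z)]
    m=proj(d,P).astype(np.float32).reshape(*Y.shape,2)
    return cv2.remap(d["frame"],m[...,0],m[...,1],cv2.INTER_CUBIC)
def toW(pr,x,y): 
    c,s=np.cos(pr[2]),np.sin(pr[2]); return np.array([pr[0]+c*x-s*y,pr[1]+s*x+c*y])
E
python3 - <<'E'
from h import *
d=dict(np.load("pics/top0.npz")); X=cloud(d)
hsv=cv2.cvtColor(d["frame"],cv2.COLOR_BGR2HSV)
# plate outline: bluish grey
roi=np.zeros((384,512),bool); roi[150:232,235:340]=1
pl=roi&(hsv[...,0]>90)&(hsv[...,0]<118)&(hsv[...,1]>25)
pl=cv2.morphologyEx(pl.astype(np.uint8),cv2.MORPH_OPEN,np.ones((3,3)))
for b in boxes(d,pl,.02,30): print("plate",np.round(b[:5],4),b[5])
jm=roi&(hsv[...,1]<40)&(hsv[...,2]>130)
for b in boxes(d,jm,.048,30): print("jaw",np.round(b[:5],4),b[5])
o,yaw=(0.561,-0.043),-0.026
xs=np.arange(.15,-.1701,-.001);ys=np.arange(.17,-.2301,-.001)
im=ortho(d,o,yaw,.048,xs,ys)
cv2.imwrite("pics/orth.png",cv2.resize(im,None,fx=2,fy=1.8))
g=cv2.cvtColor(im,cv2.COLOR_BGR2GRAY).astype(float)
for x0 in(.07,.03,-.03,-.07):
    i=int(round((.15-x0)/.001)); p=g[i-15:i+15].mean(0); q=np.gradient(cv2.GaussianBlur(p[None],(0,0),2)[0])
    pk=[(round(ys[k],3),round(q[k],1)) for k in range(2,len(q)-2) if abs(q[k])>2 and abs(q[k])==abs(q[k-2:k+3]).max()]
    print(x0,pk)
E
```

```text
plate [ 0.5041 -0.1138  0.17    0.1031  1.4887] [305, 209]
plate [ 0.6305 -0.1175  0.1646  0.1029 -1.566 ] [306, 171]
plate [ 0.5707  0.0512  0.2287  0.1128 -0.0168] [262, 190]
jaw [ 0.5632 -0.0411  0.3737  0.2866 -1.5619] [286, 191]
0.07 [(np.float64(0.161), np.float64(5.0)), (np.float64(0.136), np.float64(-7.0)), (np.float64(0.036), np.float64(5.9)), (np.float64(0.014), np.float64(-7.5)), (np.float64(-0.152), np.float64(3.6))]
0.03 [(np.float64(0.159), np.float64(6.8)), (np.float64(0.134), np.float64(-6.9)), (np.float64(0.038), np.float64(8.0)), (np.float64(0.012), np.float64(-6.9)), (np.float64(-0.054), np.float64(-2.8)), (np.float64(-0.161), np.float64(7.8)), (np.float64(-0.191), np.float64(-6.9)), (np.float64(-0.221), np.float64(2.1))]
-0.03 [(np.float64(0.168), np.float64(-2.5)), (np.float64(0.161), np.float64(5.5)), (np.float64(0.136), np.float64(-7.1)), (np.float64(0.036), np.float64(6.2)), (np.float64(0.014), np.float64(-5.7)), (np.float64(-0.119), np.float64(-2.6)), (np.float64(-0.141), np.float64(2.4)), (np.float64(-0.156), np.float64(6.2))]
-0.07 [(np.float64(0.167), np.float64(-3.8)), (np.float64(0.159), np.float64(7.1)), (np.float64(0.134), np.float64(-7.5)), (np.float64(0.038), np.float64(6.2)), (np.float64(0.013), np.float64(-6.5)), (np.float64(-0.153), np.float64(5.4)), (np.float64(-0.227), np.float64(-3.7))]
```

View pics/orth.png

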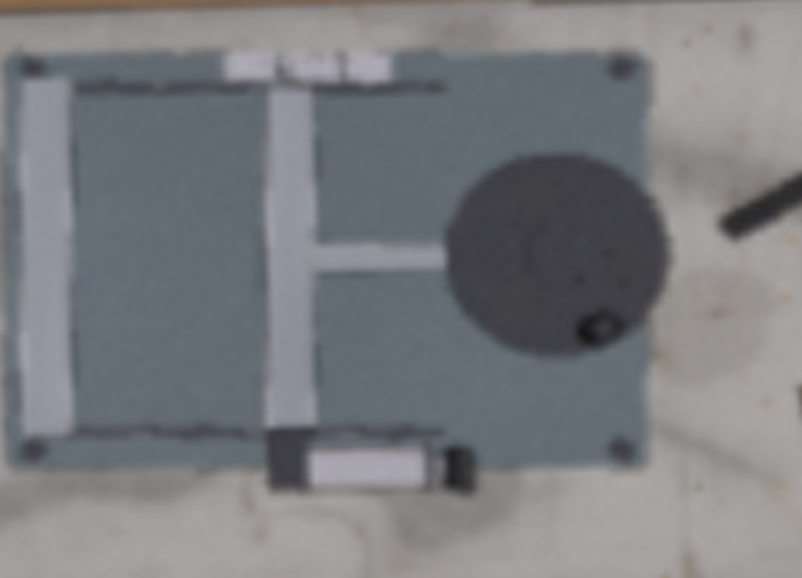

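Two oak blocks stand left. The orthophoto shows the fixed jaw's inner edge at column 73, the moving jaw's at 266 (gap about 98 mm), the long strip lines at columns 277 and 345, the wheel at (556,254) with its knob at (600,328), and the gauge tab at (458,470). The geometry fits the data sheet: wheel to jaw face is 240 mm, lines are 33 mm apart. So I need about +27 mm, or 1.7 turns anticlockwise.

```bash
cat >> h.py <<'E'
def gap(d,pr,img=None):
    """jaw gap (m) and fixed-face y from edge profile at jaw-top height, press frame pr"""
    ys=np.arange(.125,-.075,-.0005); r=[]
    for x0 in(-.075,-.045,.02,.045,.075):
        g=cv2.cvtColor(ortho(d,pr[:2],pr[2],.048,np.arange(x0-.012,x0+.012,.001),ys),cv2.COLOR_BGR2GRAY).astype(float).mean(0)
        q=np.gradient(cv2.GaussianBlur(g[None],(0,0),4)[0])
        a=(ys>.085)&(ys<.118); b=(ys<.025)&(ys>-.06)
        r.append((ys[a][q[a].argmin()],ys[b][q[b].argmax()]))
    r=np.array(r); return r[:,0]-r[:,1],r[:,0]
def wheel(X,pr):
    """wheel centre and knob xy from depth"""
    c=toW(pr,0,-.14); near=np.hypot(X[...,0]-c[0],X[...,1]-c[1])<.075
    w=X[near&(X[...,2]>.064)&(X[...,2]<.079)]; k=X[near&(X[...,2]>.098)&(X[...,2]<.13)]
    (cx,cy),r=cv2.minEnclosingCircle(w[:,:2].astype(np.float32))
    return np.array([cx,cy]),r,k
E
python3 - <<'E'
from h import *
d=dict(np.load("pics/top0.npz")); X=cloud(d)
o=(0.561,-0.043,-0.026); pr=(*toW(o,.0075,.035),-.024); print("press",np.round(pr,4))
print("gap",[v.round(4) for v in gap(d,pr)])
c,r,k=wheel(X,pr); kc=k[:,:2].mean(0)
print("wheel",c.round(4),r,"expected",toW(pr,0,-.14).round(4),"knob",len(k),k.mean(0).round(4),"dist",np.hypot(*(kc-c)),np.hypot(*(kc-toW(pr,0,-.14))))
for nm,mk in (("fixed",(X[...,2]>.042)&(X[...,2]<.055)&(abs(X[...,0]-pr[0])<.12)&(abs(X[...,1]-pr[1]-.11)<.03)),):
    for b in boxes(d,mk,.048): print(nm,np.round(b[:5],4))
px=proj(d,[*toW(o,-.0322,-.130),.048]); print("knob by ray",px,cast(d,px,.115))
E
```

```text
press [ 0.5694 -0.0082 -0.024 ]
gap [array([0.0965, 0.1   , 0.0965, 0.098 , 0.1005]), array([0.0995, 0.101 , 0.099 , 0.1005, 0.101 ])]
wheel [ 0.5649 -0.149 ] 0.05598073452711105 expected [ 0.566  -0.1482] knob 24 [ 0.5226 -0.1615  0.1126] dist 0.04408077839341525 0.045396658373696754
fixed [ 0.5707  0.1038  0.1976  0.0257 -0.0255]
knob by ray [[323.80112112 201.66661205]] [[ 0.52341577 -0.16065634  0.115     ]]
```

```bash
cat >> h.py <<'E'
PR=(0.5694,-0.0082,-0.024); WC=np.array([.5655,-.1485])
def Q(t): return [np.cos(t/2),np.sin(t/2),0,0]   # tool down; fingers open along yaw t-90deg
def wind(knob,angle,t=0.,v=.1):
    """grip the knob at xy, swing it by angle (+ccw) about the wheel's axis, let go and rise"""
    p0=np.asarray(knob)-WC; a0=np.arctan2(p0[1],p0[0]); R=np.hypot(*p0)
    env.gripper_to(.05,40)
    env.move_to([*knob,.19],Q(t)); env.movel([*knob,.082]); env.gripper_to(.0,40)
    print("knob width",env.current_gripper_width(),"R",R)
    n=int(np.ceil(abs(angle)/.35)); F=[]
    for i in range(1,n+1):
        a=a0+angle*i/n; r=R+(.045-R)*min(1,i/6)
        env.movel([*(WC+r*np.array([np.cos(a),np.sin(a)])),.082],velocity=v); F.append(np.linalg.norm(env.current_force()))
    print("end width",env.current_gripper_width(),"Fmax",max(F),"t",env.current_time())
    e=env.current_ee_pos()[:2]; env.gripper_to(.05); env.movel([*e,.2],velocity=.25); return e
def look(name=None):
    d=imaging.get_image("top")
    if name: np.savez(f"pics/{name}.npz",**d)
    return d
E
python3 - <<'E'
from h import *
e=wind((.523,-.161),10.45)
env.move_to([.45,.15,.3],Q(0))
d=look("t1"); X=cloud(d); print("gap",[v.round(4) for v in gap(d,PR)])
c,r,k=wheel(X,PR); print("knob",k.mean(0),"left at",e, env.current_time())
cv2.imwrite("pics/t1.png",cv2.resize(d["frame"][147:243,125:420],None,fx=2.7,fy=2.7,interpolation=cv2.INTER_CUBIC))
E
```

```text
knob width 4.114465196107661e-05 R 0.04430011286667336
end width 4.312284626295449e-05 Fmax 9.19066454773764 t 13.075
gap [array([0.1065, 0.1095, 0.1075, 0.108 , 0.11  ]), array([0.0995, 0.101 , 0.099 , 0.1005, 0.101 ])]
knob [ 0.58004559 -0.10542838  0.11195946] left at [ 0.57742292 -0.10480876] 19.0333
```

View pics/t1.png

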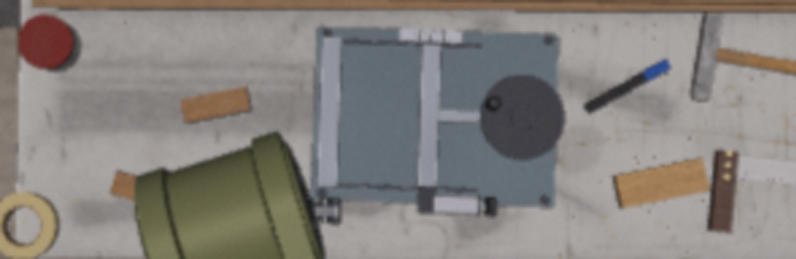

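The grip read width 0 and the jaw moved only 10 mm, a whole turn short, so I check the grasp itself at the knob.

```bash
python3 - <<'E'
from h import *
d=dict(np.load("pics/t1.npz")); X=cloud(d); c,r,k=wheel(X,PR)
kn=k[:,:2].mean(0); px=np.argwhere((np.abs(X-k.mean(0))<[.012,.012,.02]).all(-1))
env.gripper_to(.05,40); env.move_to([*kn,.19],Q(0)); print("open",env.current_gripper_width(),env.current_ee_pos(),kn)
print(env.movel([*kn,.082],threshold=8),env.current_ee_pos(),env.current_force())
def sh(n):
    s=imaging.get_image("scene"); u,v=proj(s,[*WC,.1])[0].astype(int); return cv2.resize(s["frame"][v-55:v+35,u-60:u+60],None,fx=3.3,fy=3.3,interpolation=cv2.INTER_CUBIC)
a=sh(0); env.gripper_to(.01,40); print("w",env.current_gripper_width(),env.current_ee_pos(),env.current_force()); b=sh(1)
cv2.imwrite("pics/grip.png",np.hstack([a,b]))
E
```

```text
open 0.04995936593521212 [ 0.58004519 -0.10535208  0.19004151] [ 0.58004559 -0.10542838]
False [ 0.58076587 -0.10555135  0.08286579] [ 0.46073562 -0.46197351 -0.32719793]
w 0.00996633343590046 [ 0.58166167 -0.10626269  0.08396086] [-1.03401106 -1.03647771  7.0319012 ]
```

View pics/grip.png

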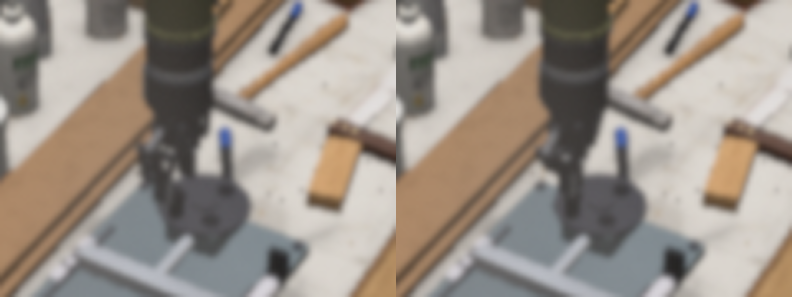

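```bash
python3 - <<'E'
from h import *
def sh():
    s=imaging.get_image("scene"); u,v=proj(s,[.58,-.105,.1])[0].astype(int); return cv2.resize(s["frame"][v-35:v+25,u-30:u+35],None,fx=6,fy=6,interpolation=cv2.INTER_CUBIC)
a=sh()
env.gripper_to(.05); print(env.current_force(),env.current_ee_pos())
e=env.current_ee_pos(); env.movel([e[0],e[1],.2]); env.move_to([.45,.15,.3],Q(0))
b=sh(); cv2.imwrite("pics/grip2.png",np.hstack([a,b]))
s=imaging.get_image("scene"); Y=cloud(s); d=look("t2"); X=cloud(d)
for n,Z in(("scene",Y),("top",X)):
    c,r,k=wheel(Z,PR); print(n,c,r,len(k),k.mean(0).round(4),k.min(0).round(4),k.max(0).round(4))
print("gap",gap(d,PR)[0].mean())
E
```

```text
[ 0.26700108  0.55905959 -0.0273615 ] [ 0.57978804 -0.10546652  0.08176277]
scene [ 0.56038916 -0.1480175 ] 0.05859678238630295 25 [ 0.574  -0.1032  0.1094] [ 0.5654 -0.1129  0.0992] [ 0.5841 -0.0972  0.1179]
top [ 0.56496578 -0.14911361] 0.056091953068971634 26 [ 0.5801 -0.1055  0.1116] [ 0.573  -0.1144  0.0981] [ 0.5871 -0.0975  0.118 ]
gap 0.1084000000000001
```

View pics/grip2.png

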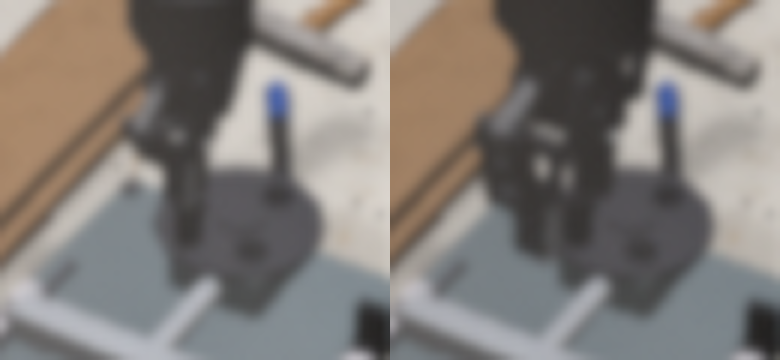

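```bash
python3 - <<'E'
from h import *
kn=np.array([.580,-.1055]); print(env.current_time(),env.current_tool_rot().round(3))
env.gripper_to(.05,30); env.move_to([*kn,.16],Q(0)); 
for z in(.13,.11,.095,.082):
    print(z,env.movel([*kn,z],threshold=6),env.current_ee_pos().round(4),env.current_force().round(2))
ims=[]
def sh():
    s=imaging.get_image("scene"); u,v=proj(s,[.58,-.105,.1])[0].astype(int); f=cv2.resize(s["frame"][v-22:v+18,u-22:u+28],None,fx=7,fy=7,interpolation=cv2.INTER_CUBIC)
    return cv2.convertScaleAbs(f,alpha=1.8,beta=10)
ims.append(sh())
for w in(.035,.028,.022,.018,.014,.008):
    env.gripper_to(w,30); print(w,env.current_gripper_width().round(5),env.current_ee_pos().round(4),env.current_force().round(2))
    if w in(.022,): ims.append(sh())
cv2.imwrite("pics/grip3.png",np.hstack(ims)); print(env.current_time())
E
```

```text
31.775 [ 1. -0. -0.  0.]
0.13 False [ 0.5791 -0.1053  0.1294] [0.46 0.19 0.31]
0.11 False [ 0.5795 -0.1054  0.1101] [-0.03  0.59  0.07]
0.095 False [ 0.5795 -0.1054  0.0951] [-0.18  0.4   0.33]
0.082 False [ 0.5795 -0.1054  0.082 ] [-0.09  0.06  0.72]Traceback (most recent call last):
  File "<stdin>", line 12, in <module>
AttributeError: 'float' object has no attribute 'round'
```

```bash
python3 - <<'E'
from h import *
def sh():
    s=imaging.get_image("scene"); u,v=proj(s,[.58,-.105,.1])[0].astype(int); f=cv2.resize(s["frame"][v-22:v+18,u-22:u+28],None,fx=7,fy=7,interpolation=cv2.INTER_CUBIC)
    return cv2.convertScaleAbs(f,alpha=1.8,beta=10)
ims=[sh()]
for w in(.035,.028,.022,.018,.014):
    env.gripper_to(w,30); print(w,round(env.current_gripper_width(),5),env.current_ee_pos().round(4),env.current_force().round(2))
ims.append(sh())
cv2.imwrite("pics/grip3.png",np.hstack(ims)); print(env.current_time())
E
```

```text
0.035 0.03526 [ 0.58   -0.1055  0.082 ] [ 0.23  0.32 -0.43]
0.028 0.0279 [ 0.58   -0.1055  0.082 ] [-0.19 -1.12  0.65]
0.022 0.02201 [ 0.5801 -0.1063  0.0821] [ 0.48 -3.46  0.6 ]
0.018 0.01791 [ 0.5801 -0.1076  0.0822] [-0.15 -8.03 -0.06]
0.014 0.01498 [ 0.5802 -0.1077  0.0824] [-0.6  -6.52  1.18]
39.45
```

View pics/grip3.png

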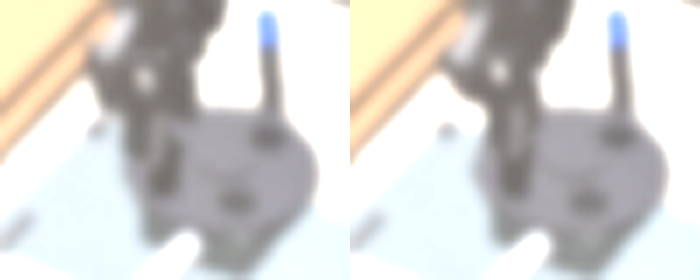

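```bash
python3 - <<'E'
from h import *
def st(n): print(n,round(env.current_gripper_width(),5),env.current_ee_pos().round(4),env.current_force().round(2))
e=env.current_ee_pos(); 
env.gripper_to(.022,20); env.movel([.580,-.1085,.082]); st("re-centred")
env.gripper_to(.019,20); st(.019); env.gripper_to(.017,20); st(.017); env.gripper_to(.012,20); st(.012)
# probe: push 4 mm along x and y
e=env.current_ee_pos()
for dx,dy in((.0,.004),(.0,-.004)): env.movel([e[0]+dx,e[1]+dy,.082]); st((dx,dy))
env.movel([e[0],e[1],.082]); st("back")
for i in range(1,4):
    a=np.arctan2(*(e[:2]-WC)[::-1])+.25*i; env.movel([*(WC+.045*np.array([np.cos(a),np.sin(a)])),.082]); st(a)
d=look(); print(gap(d,PR)[0].mean(),env.current_time())
E
```

```text
re-centred 0.0216 [ 0.5799 -0.1079  0.0818] [ 0.54 -0.04 -0.49]
0.019 0.01918 [ 0.5799 -0.1081  0.0819] [-0.38 -0.66  0.09]
0.017 0.01694 [ 0.58   -0.1081  0.082 ] [-0.77  1.69  0.83]
0.012 0.01635 [ 0.58   -0.1082  0.082 ] [-0.4   2.22  0.95]
(0.0, 0.004) 0.01591 [ 0.5795 -0.1075  0.082 ] [-1.53 -9.86  0.1 ]
(0.0, -0.004) 0.01606 [ 0.581  -0.109   0.0821] [ 2.59  9.58 -0.48]
back 0.01639 [ 0.5805 -0.1084  0.0821] [ 2.38  0.23 -1.4 ]
1.476511180254013 0.01594 [ 0.5687 -0.1056  0.082 ] [-0.66 -5.86  0.71]
1.726511180254013 0.01614 [ 0.5575 -0.1063  0.0821] [-1.03 -5.55 -0.26]
1.976511180254013 0.0162 [ 0.5472 -0.1094  0.0821] [ 0.49 -6.14 -0.65]
0.1112000000000001 42.1417
```

The knob's grip is soft. At 40 N the fingers squeezed it out, and at 20 N (width about 16 mm) it holds and the wheel follows. The radial force puts the axis about 2.5 mm further to -y. I carry on from the present hold.

```bash
sed -i 's/^PR=.*/PR=(0.5694,-0.0082,-0.024); WC=np.array([.565,-.151])/' h.py
python3 - <<'E'
import re
s=open('h.py').read(); i=s.index("def wind"); j=s.index("def look")
s=s[:i]+'''def grab(knob,t=0.):
    env.gripper_to(.05,20); env.move_to([*knob,.16],Q(t)); env.movel([*knob,.082]); env.gripper_to(.022,20); env.gripper_to(.012,20)
    print("held",round(env.current_gripper_width(),4),env.current_force().round(1))
def swing(angle,v=.1):
    """held knob: swing by angle (+ccw) about the wheel's axis"""
    p=env.current_ee_pos()[:2]-WC; a0=np.arctan2(p[1],p[0]); R=np.hypot(*p); n=int(np.ceil(abs(angle)/.35)); F=[]; W=[]
    for i in range(1,n+1):
        a=a0+angle*i/n; r=R+(.045-R)*min(1,i/4)
        env.movel([*(WC+r*np.array([np.cos(a),np.sin(a)])),.082],velocity=v); F.append(np.linalg.norm(env.current_force())); W.append(env.current_gripper_width())
        if W[-1]<.014: print("slipped at step",i,a); break
    print("width min",min(W),"Fmax",max(F),"t",env.current_time())
def leave(opening=.05):
    e=env.current_ee_pos(); env.gripper_to(opening); env.movel([e[0],e[1],.17],velocity=.25)
'''+s[j:]
open('h.py','w').write(s)
E
python3 - <<'E'
from h import *
swing(5.42); leave(); env.move_to([.45,.15,.3],Q(0))
d=look("t3"); g=gap(d,PR); print("gap",g[0].round(4),g[0].mean(),env.current_time()); print(wheel(cloud(d),PR)[2].mean(0))
o=ortho(d,PR[:2],PR[2],.03,np.arange(.13,.06,-.0005),np.arange(.06,-.08,-.0005)); o2=ortho(d,PR[:2],PR[2],.048,np.arange(.13,.06,-.0005),np.arange(.06,-.08,-.0005))
cv2.imwrite("pics/scale.png",cv2.resize(np.vstack([o,o2]),None,fx=2,fy=2))
E
```

```text
width min 0.01589127373606757 Fmax 6.671420910136018 t 46.9583
gap [0.125 0.126 0.123 0.126 0.126] 0.12520000000000012 52.6833
[ 0.58267751 -0.10674315  0.11272804]
```

View pics/scale.png

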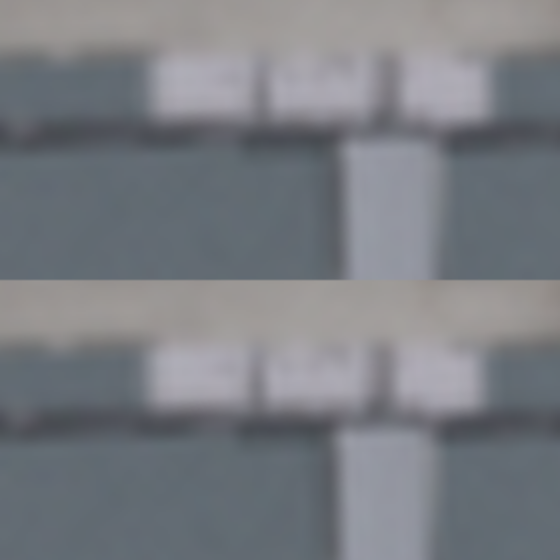

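Jaw centre is at column 390 and the load line at 385, i.e. within about 1 mm, and the gap reads 125.2 mm. Now the blocks.

```bash
cat >> h.py <<'E'
def wood(d,z,L,roi):
    """brown boxes with long side about L inside pixel roi (v0,v1,u0,u1)"""
    hsv=cv2.cvtColor(d["frame"],cv2.COLOR_BGR2HSV); m=np.zeros((384,512),bool); v0,v1,u0,u1=roi; m[v0:v1,u0:u1]=1
    return [b for b in boxes(d,m&(hsv[...,0]<22)&(hsv[...,1]>75),z) if abs(b[2]-L)<.012 and b[3]<.055]
LEFT=(152,242,125,240); BED=(152,240,236,300); RIGHT=(165,242,330,420)
def st(n): print(n,"w",round(env.current_gripper_width(),4),env.current_ee_pos().round(4),env.current_force().round(1),"t",round(env.current_time(),1))
def pick(b,z,sq=60,open_=.062,h=.14):
    t=b[4]%np.pi; env.gripper_to(open_,sq); env.move_to([b[0],b[1],.1],Q(t)); env.movel([b[0],b[1],z],threshold=12); env.gripper_to(.01,sq); st("gripped")
    env.movel([b[0],b[1],h],velocity=.25); st("lifted"); return env.current_gripper_width()
def place(xy,t,z,open_,h=.14):
    env.move_to([*xy,h],Q(t)); st("above")
    if env.current_gripper_width()<.022: return print("LOST")
    env.movel([*xy,z],velocity=.12,threshold=10); st("down"); env.gripper_to(open_); env.movel([*xy,.13],velocity=.25); st("up")
E
python3 - <<'E'
from h import *
d=look(); B=wood(d,.032,.089,LEFT); print([np.round(b[:5],3) for b in B])
b=max(B,key=lambda b:b[0]); assert abs(b[0]-.58)<.06 and abs(b[2]-.089)<.006
pick(b,.008); place(toW(PR,.035,.045),np.pi/2+PR[2],.029,.062)
d=look("t4"); print("left",[np.round(b[:5],3) for b in wood(d,.032,.089,LEFT)])
print("bed",[np.round(b[:5],3) for b in wood(d,.052,.089,BED)])
E
```

```text
[array([ 0.581,  0.257,  0.089,  0.031, -1.364])]
gripped w 0.01 [0.5813 0.2573 0.0081] [0.1 1.3 0.4] t 58.1
lifted w 0.0099 [0.5808 0.2571 0.1392] [ 0.1 -0.6 -0.5] t 58.8
above w 0.0102 [0.6051 0.0368 0.1392] [-0.9  0.3 -0.1] t 59.7
LOST
left [array([0.43 , 0.341, 0.089, 0.031, 1.315]), array([ 0.581,  0.257,  0.089,  0.031, -1.364])]
bed []
```

The fingers closed on nothing although they were at the block (pose unchanged); the other block has been knocked aside. I check where the fingertips really are against the reported TCP, using depth.

```bash
python3 - <<'E'
from h import *
e=env.current_ee_pos(); st("now"); print(env.current_joints().round(3), env.current_tool_rot().round(3))
s=imaging.get_image("scene"); Y=cloud(s); d=dict(np.load("pics/t4.npz")); 
m=(np.hypot(Y[...,0]-e[0],Y[...,1]-e[1])<.06)&(Y[...,2]>.06)&(Y[...,2]<.4); P=Y[m]
for z0 in np.arange(.08,.36,.02):
    q=P[(P[:,2]>=z0)&(P[:,2]<z0+.02)]
    if len(q): print(round(z0,2),len(q),q.mean(0).round(3),q[:,:2].min(0).round(3),q[:,:2].max(0).round(3))
u,v=proj(s,e)[0].astype(int); print("tcp px",u,v)
f=s["frame"][v-60:v+40,u-60:u+60].copy(); f=cv2.resize(f,None,fx=5,fy=5,interpolation=cv2.INTER_CUBIC); cv2.drawMarker(f,(300,300),(0,0,255),0,20,1); cv2.imwrite("pics/tcp.png",f)
E
```

```text
now w 0.0101 [0.6052 0.0374 0.1395] [ 0.2  0.5 -0.3] t 59.7
[ 6.100e-02  3.550e-01 -1.290e-01  1.088e+00  1.000e-03  1.654e+00] [ 0.715  0.699 -0.    -0.   ]
0.16 13 [0.603 0.044 0.176] [0.588 0.036] [0.622 0.051]
0.18 47 [0.6   0.043 0.19 ] [0.584 0.032] [0.62  0.051]
0.2 50 [0.604 0.045 0.212] [0.572 0.029] [0.633 0.055]
0.22 96 [0.601 0.044 0.229] [0.556 0.026] [0.648 0.055]
0.24 109 [0.609 0.049 0.25 ] [0.548 0.032] [0.661 0.058]
0.26 152 [0.601 0.047 0.27 ] [0.546 0.025] [0.664 0.061]
0.28 47 [0.577 0.045 0.287] [0.561 0.029] [0.644 0.055]
0.3 103 [0.588 0.062 0.311] [0.564 0.025] [0.632 0.078]
0.32 114 [0.586 0.062 0.33 ] [0.564 0.025] [0.627 0.08 ]
0.34 128 [0.59  0.059 0.347] [0.565 0.011] [0.638 0.079]
tcp px 244 169
```

View pics/tcp.png

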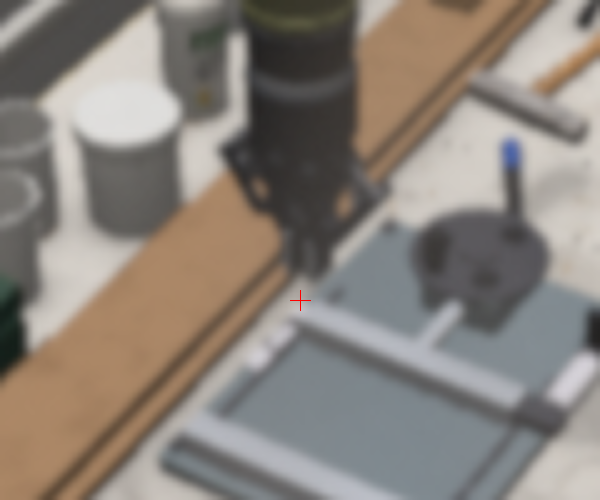

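The fingertips end at about pixel (310,275) while the reported TCP projects to (300,300). The tips are really about 25-30 mm higher than reported, which explains both bad grips. I measure the offset by touching the bed (20 mm) gently with shut fingers.

```bash
python3 - <<'E'
from h import *
env.gripper_to(0,20); e=env.current_ee_pos(); x,y=toW(PR,.035,.04)
env.movel([x,y,.05],velocity=.2)
r=env.movel([x,y,-.02],velocity=.025,threshold=4); st(r); 
env.movel([x,y,.12],velocity=.25)
s=imaging.get_image("scene"); Y=cloud(s); e=env.current_ee_pos()
m=(np.hypot(Y[...,0]-e[0],Y[...,1]-e[1])<.03)&(Y[...,2]>.08)&(Y[...,2]<.22); P=Y[m]; print(len(P),np.sort(P[:,2])[:8].round(3),e)
E
```

```text
True w -0.0 [ 0.6053  0.0309 -0.0112] [-0.5 -0.   5.5] t 62.8
143 [0.153 0.154 0.155 0.157 0.159 0.159 0.161 0.161] [0.60402164 0.03087972 0.11815063]
```

Reported -11 mm at bed contact, so the tip offset is +31 mm in z. I correct for it everywhere and carry on.

```bash
sed -i 's/open_=.062,h=.14):/open_=.062,h=.109): # z values are true heights; DZ: reported-true/; s/,z\],threshold=12/,z+DZ],threshold=12/; s/\[b\[0\],b\[1\],.1\],Q/[b[0],b[1],.075],Q/; s/,open_,h=.14)/,open_,h=.109)/; s/\[\*xy,z\],velocity/[*xy,z+DZ],velocity/; s/\[\*xy,.13\]/[*xy,.10]/; s/,.082\]/,.082+DZ]/g; s/^LEFT=/DZ=-.031; LEFT=/' h.py
python3 - <<'E'
from h import *
d=look(); B=wood(d,.032,.089,LEFT); print([np.round(b[:5],3) for b in B])
b=max(B,key=lambda b:b[0]); assert abs(b[0]-.58)<.06 and abs(b[2]-.089)<.006
if pick(b,.008)>.02: place(toW(PR,.035,.045),np.pi/2+PR[2],.029,.062)
d=look("t5"); print("left",[np.round(b[:5],3) for b in wood(d,.032,.089,LEFT)])
print("bed",[np.round(b[:5],3) for b in wood(d,.052,.089,BED)],"want",toW(PR,.035,.045))
E
```

```text
[array([0.43 , 0.341, 0.089, 0.03 , 1.315]), array([ 0.581,  0.257,  0.089,  0.031, -1.364])]
gripped w 0.0309 [ 0.5825  0.2578 -0.0215] [-0.3 -1.2  6.6] t 66.3
lifted w 0.0309 [0.5805 0.257  0.1078] [ 0.1 -0.2 -0.8] t 67.0
above w 0.0313 [0.605  0.0368 0.1082] [ 0.1  0.3 -0.7] t 67.8
down w 0.0307 [ 0.6034  0.0367 -0.0017] [-0.1  0.9  4.3] t 68.7
up w 0.062 [0.606  0.036  0.1007] [ 0.3 -0.8 -0. ] t 69.7
left [array([0.43 , 0.341, 0.089, 0.031, 1.315])]
bed [] want [0.60546982 0.03594712]
```

```bash
python3 - <<'E'
from h import *
d=look(); B=wood(d,.032,.089,LEFT); print([np.round(b[:5],3) for b in B]); b=B[0]
if pick(b,.009)>.02: place(toW(PR,-.035,.045),np.pi/2+PR[2],.030,.062)
env.move_to([.52,-.30,.2],Q(0))
d=look("t6"); print("left",[np.round(b[:5],3) for b in wood(d,.032,.089,LEFT)])
for b in wood(d,.052,.089,BED): 
    dx=np.array(b[:2])-PR[:2]; c,s=np.cos(PR[2]),np.sin(PR[2]); print("bed, press frame",(c*dx[0]+s*dx[1]).round(4),(-s*dx[0]+c*dx[1]).round(4),np.round(b[2:5],3))
g=gap(d,PR)[0]; print("gap",g,wheel(cloud(d),PR)[2].mean(0))
cv2.imwrite("pics/t6.png",cv2.resize(d["frame"][147:243,125:420],None,fx=2.7,fy=2.7,interpolation=cv2.INTER_CUBIC))
E
```

```text
[array([0.43 , 0.34 , 0.09 , 0.031, 1.303])]
gripped w 0.0307 [ 0.431   0.3413 -0.0207] [-0.5 -0.4  6. ] t 72.5
lifted w 0.0308 [0.4295 0.3401 0.1081] [ 0.2  0.1 -0.9] t 73.2
above w 0.0307 [0.535  0.0384 0.1083] [ 0.1 -0.2 -0.8] t 74.4
down w 0.0307 [ 0.5336  0.0381 -0.0009] [-0.4 -0.5  5.1] t 75.3
up w 0.0619 [0.5359 0.0377 0.1005] [ 0.1 -0.5  0.3] t 76.3
left []
bed, press frame -0.034 0.0454 [ 0.086  0.029 -1.562]
bed, press frame 0.0339 0.0475 [ 0.086  0.029 -1.562]
gap [0.125 0.126 0.123 0.126 0.126] [ 0.58304036 -0.10640736  0.11184788]
```

View pics/t6.png

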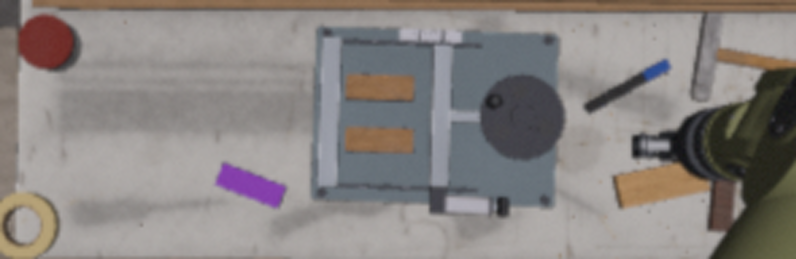

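Both blocks lie on the bed, (345-413, 88) and (345-413, 140) in the crop, between the open jaws. Now I wind clockwise 2.06 turns.

```bash
python3 - <<'E'
from h import *
grab((.582,-.107)); st("hold"); swing(-12.92); st("end"); leave()
env.move_to([.52,-.30,.2],Q(0))
d=look("t7"); 
for b in wood(d,.052,.089,BED): 
    dx=np.array(b[:2])-PR[:2]; c,s=np.cos(PR[2]),np.sin(PR[2]); print("bed, press frame",(c*dx[0]+s*dx[1]).round(4),(-s*dx[0]+c*dx[1]).round(4),np.round(b[2:5],3))
print("gap",gap(d,PR)[0],gap(d,PR)[0].mean(),wheel(cloud(d),PR)[2].mean(0))
o=ortho(d,PR[:2],PR[2],.048,np.arange(.13,-.13,-.0005),np.arange(.14,-.1,-.0005)); cv2.imwrite("pics/t7.png",cv2.resize(o,None,fx=1.1,fy=1.1))
st("")
E
```

```text
held 0.0183 [-0.8 -7.1  6.4]
hold w 0.0183 [ 0.5827 -0.1088  0.0521] [-0.8 -7.1  6.4] t 80.2
width min 0.017805993054430747 Fmax 11.68596494821464 t 91.65
end w 0.0186 [ 0.5972 -0.1181  0.0521] [4.1 0.5 6.7] t 91.7
bed, press frame -0.0343 0.0561 [ 0.086  0.029 -1.562]
bed, press frame 0.0337 0.0547 [ 0.086  0.029 -1.562]
gap [0.091  0.093  0.0895 0.0925 0.0935] 0.09190000000000008 [ 0.59534288 -0.1150045   0.1107646 ]
 w 0.0498 [ 0.5202 -0.2985  0.1991] [-0.4  0.6 -0. ] t 93.5
```

View pics/t7.png

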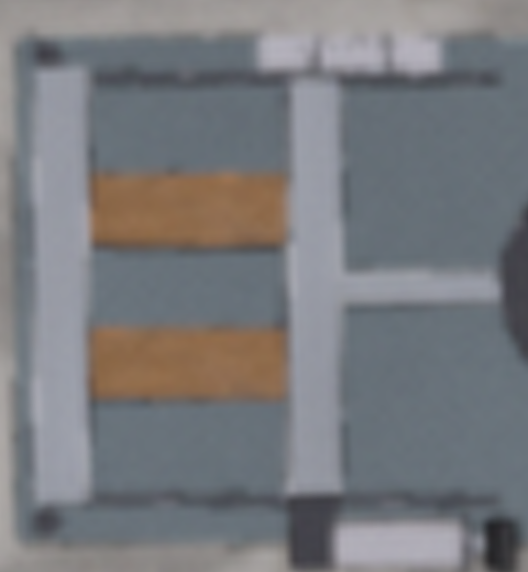

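Gap reads 91.9 mm, the jaw centre (316) is on the clamp line (about 315), and the blocks are square at y = 55-56 mm in the press frame. Next the gauge: I locate the tab and barrel by depth.

```bash
python3 - <<'E'
from h import *
d=dict(np.load("pics/t7.npz")); s=imaging.get_image("scene"); c,sn=np.cos(PR[2]),np.sin(PR[2])
for n,X in(("top",cloud(d)),("scene",cloud(s))):
    D=X-[PR[0],PR[1],0]; x=c*D[...,0]+sn*D[...,1]; y=-sn*D[...,0]+c*D[...,1]; z=X[...,2]
    for lo in np.arange(-.13,.0,.01):
        m=(abs(x+.117)<.02)&(y>=lo)&(y<lo+.01)&(z>.025)&(z<.12)
        if m.any(): print(n,lo.round(3),m.sum(),"z",np.percentile(z[m],[10,50,90,100]).round(3),"x",x[m].min().round(3),x[m].max().round(3))
    m=(abs(x+.117)<.025)&(abs(y+.08)<.035)&(z>.068)&(z<.095); print(n,"tab",m.sum(),x[m].mean(),y[m].mean(),y[m].min(),y[m].max(),z[m].mean())
# tab by colour in the top image: dark pixels, ray onto z=.078
hsv=cv2.cvtColor(d["frame"],cv2.COLOR_BGR2HSV); p=proj(d,[*toW(PR,-.117,-.08),.078])[0].astype(int)
m=np.zeros((384,512),bool); m[p[1]-10:p[1]+10,p[0]-9:p[0]+12]=1
for b in boxes(d,m&(hsv[...,2]<75),.078,5): 
    D=np.array(b[:2])-PR[:2]; print("tab ray",c*D[0]+sn*D[1],-sn*D[0]+c*D[1],np.round(b[2:5],3))
E
```

```text
top -0.11 1 z [0.025 0.025 0.025 0.025] x -0.108 -0.108
top -0.1 1 z [0.025 0.025 0.025 0.025] x -0.115 -0.115
top -0.09 30 z [0.056 0.076 0.079 0.083] x -0.129 -0.098
top -0.08 14 z [0.039 0.046 0.051 0.052] x -0.13 -0.098
top -0.07 23 z [0.036 0.046 0.053 0.053] x -0.13 -0.098
top -0.06 20 z [0.034 0.046 0.051 0.053] x -0.131 -0.099
top -0.05 14 z [0.042 0.046 0.05  0.052] x -0.127 -0.099
top -0.04 19 z [0.042 0.046 0.049 0.054] x -0.128 -0.099
top -0.03 24 z [0.027 0.046 0.052 0.054] x -0.128 -0.099
top -0.02 25 z [0.041 0.045 0.05  0.051] x -0.128 -0.1
top -0.01 24 z [0.041 0.045 0.047 0.052] x -0.129 -0.1
top tab 21 -0.11795960447397201 -0.0857702957577201 -0.08978638701588672 -0.08152258882311383 0.07673888333101297
scene -0.1 3 z [0.056 0.078 0.079 0.079] x -0.133 -0.124
scene -0.09 54 z [0.046 0.066 0.077 0.083] x -0.135 -0.099
scene -0.08 20 z [0.036 0.048 0.058 0.087] x -0.136 -0.102
scene -0.07 13 z [0.035 0.047 0.05  0.051] x -0.133 -0.102
scene -0.06 16 z [0.03  0.045 0.052 0.054] x -0.133 -0.099
scene -0.05 16 z [0.035 0.047 0.052 0.057] x -0.133 -0.103
scene -0.04 14 z [0.039 0.046 0.05  0.051] x -0.134 -0.1
scene -0.03 15 z [0.042 0.046 0.051 0.052] x -0.134 -0.111
scene -0.02 17 z [0.041 0.045 0.049 0.05 ] x -0.134 -0.098
scene -0.01 27 z [0.041 0.045 0.048 0.053] x -0.135 -0.098
scene tab 27 -0.12296545396434988 -0.08485963993874185 -0.09146953392828705 -0.07809652143478349 0.07573897758426286
tab ray -0.11798321160243672 -0.08388051311669295 [0.021 0.01  0.003]
```

```bash
python3 - <<'E'
from h import *
t=PR[2]; p=toW(PR,-.118,-.0850); u=toW(PR,0,-1)-np.array(PR[:2])   # u: draw direction
z=.055+DZ
env.gripper_to(.045,50); env.move_to([*p,.10],Q(t)); env.movel([*p,z],threshold=8); st("down")
env.gripper_to(.0,50); st("gripped"); e0=env.current_ee_pos()[:2]
cmd=.0; tgt=.045
env.movel([*(e0+u*.02),z],velocity=.06); st("20mm")
env.movel([*(e0+u*.045),z],velocity=.06); env.pause(.1)
x=(env.current_ee_pos()[:2]-e0)@u; st(x); env.movel([*(e0+u*(.045+.045-x)),z],velocity=.03)
for i in range(3): env.pause(.5); st(((env.current_ee_pos()[:2]-e0)@u).round(4))
d=look("g1"); s=imaging.get_image("scene"); np.savez("pics/g1s.npz",**s)
E
```

```text
down w 0.0453 [ 0.4503 -0.091   0.0246] [-0.4 -0.1  0.4] t 95.4
gripped w 0.0108 [ 0.4505 -0.0938  0.0254] [ -1.3 -10.9   3.3] t 95.8
20mm w 0.011 [ 0.4501 -0.1129  0.0252] [-4.   4.  10.5] t 96.4
0.04308203442480376 w 0.0108 [ 0.4495 -0.1369  0.0252] [-3.6  7.1 11.6] t 97.0
0.0448 w 0.0106 [ 0.4494 -0.1386  0.0252] [-4.2  6.7 11.2] t 97.8
0.0448 w 0.0108 [ 0.4494 -0.1386  0.0252] [-3.6  7.5 10.3] t 98.3
0.0448 w 0.0109 [ 0.4494 -0.1386  0.0252] [-4.   6.9 10.6] t 98.8
```

Held 1.5 s at 44.8 mm by the arm's travel, with a spring force of about 7.1 N (7.2 expected). Now I let it home.

```bash
python3 - <<'E'
from h import *
e=env.current_ee_pos(); u=toW(PR,0,-1)-np.array(PR[:2]); h=e[:2]-u*.0448
env.pause(.2); env.movel([*(h+u*.003),e[2]],velocity=.06); st("back")
env.gripper_to(.045); p=env.current_ee_pos(); env.movel([p[0],p[1],.10],velocity=.25)
env.move_to([.42,-.10,.25],Q(0)); env.move_to([.45,.2,.25],Q(0))
d=look("t8"); X=cloud(d); c,sn=np.cos(PR[2]),np.sin(PR[2]); D=X-[PR[0],PR[1],0]; x=c*D[...,0]+sn*D[...,1]; y=-sn*D[...,0]+c*D[...,1]; z=X[...,2]
m=(abs(x+.117)<.025)&(abs(y+.1)<.06)&(z>.068)&(z<.095); print("tab",m.sum(),x[m].mean(),y[m].mean(),"was -.0858")
print("gap",gap(d,PR)[0].mean(),"caul",[np.round(b[:5],3) for b in wood(d,.025,.121,RIGHT)]); st("")
E
```

```text
back w 0.0108 [ 0.4504 -0.097   0.0253] [-1.2  2.8  4.1] t 100.0
tab 20 -0.11847110691451239 -0.08587432752315242 was -.0858
gap 0.09190000000000008 caul [array([ 0.481, -0.342,  0.121,  0.043, -1.355])]
 w 0.0449 [0.45   0.1999 0.25  ] [ 0.  -0.8  0.6] t 106.2
```

The gauge is home (tab at -85.9 mm, as before) and the gap is still 91.9 mm. Last, the pine board.

```bash
sed -i 's/t=b\[4\]%np.pi;/t=b[4]%np.pi if t is None else t;/; s/h=.109): # z/h=.109,t=None): # z/' h.py
python3 - <<'E'
from h import *
d=look(); b=wood(d,.025,.121,RIGHT)[0]; print(np.round(b[:5],3))
if pick(b,.006,open_=.07,t=b[4])>.03: place(toW(PR,0,.054),PR[2],.059,.06)
env.move_to([.45,-.30,.25],Q(0))
d=look("t9"); c,sn=np.cos(PR[2]),np.sin(PR[2])
for b in wood(d,.077,.121,(152,240,236,310)): 
    D=np.array(b[:2])-PR[:2]; print("board, press frame",(c*D[0]+sn*D[1]).round(4),(-sn*D[0]+c*D[1]).round(4),np.round(b[2:5],3),"z",cloud(d)[b[5][1],b[5][0],2])
g=gap(d,PR)[0]; print("gap",g); st("")
o=ortho(d,PR[:2],PR[2],.048,np.arange(.15,-.15,-.0005),np.arange(.16,-.22,-.0005)); cv2.imwrite("pics/t9.png",o)
E
```

```text
[ 0.481 -0.342  0.121  0.043 -1.355]
gripped w 0.0435 [ 0.4826 -0.3424 -0.0235] [ 0.  -0.2  5.6] t 109.8
lifted w 0.0436 [ 0.4808 -0.3412  0.108 ] [-0.3  0.4 -1.8] t 110.5
above w 0.0436 [0.5707 0.0448 0.1087] [-0.4 -0.5 -1.5] t 112.0
down w 0.0435 [0.5692 0.0448 0.0278] [-1.2 -0.1  4.8] t 112.7
up w 0.06 [0.5717 0.0458 0.1012] [ 0.7 -0.7 -0.3] t 113.4
gap [0.0905 0.093  0.0895 0.0925 0.0935]
 w 0.0597 [ 0.45   -0.2999  0.2499] [ 0.3 -0.   0.4] t 118.0
```

View pics/t9.png

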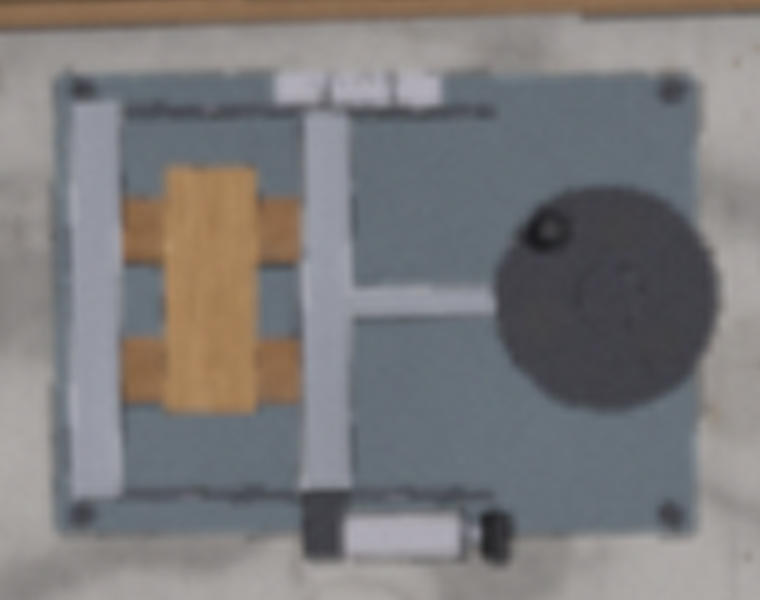

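The board lies square across both blocks, (164-257, 165-413), midway between the jaws, with the jaw centre (327) on the clamp line (about 327). One flatness check, then I hand in.

```bash
python3 - <<'E'
from h import *
d=dict(np.load("pics/t9.npz")); X=cloud(d); c,sn=np.cos(PR[2]),np.sin(PR[2]); D=X-[PR[0],PR[1],0]; x=c*D[...,0]+sn*D[...,1]; y=-sn*D[...,0]+c*D[...,1]; z=X[...,2]
m=(abs(x)<.08)&(abs(y-.054)<.04)&(z>.068)&(z<.1); A=np.c_[x[m],y[m],np.ones(m.sum())]; k=np.linalg.lstsq(A,z[m],rcond=None)[0]
print("board n",m.sum(),"centre",x[m].mean().round(4),y[m].mean().round(4),"z",z[m].mean().round(4),"tilt",k[:2].round(3))
if m.sum()>100 and abs(z[m].mean()-.077)<.005: env.close_job(); print("handed in",env.current_time())
E
```

```text
board n 436 centre 0.0025 0.0551 z 0.077 tilt [0.004 0.   ]
the job is handed in; nothing more can be done
the job is handed in; nothing more can be done
```

The job is done and handed in at about 118 s of robot time, well inside the 208 s limit. No verdict was reported.

- **What I did:** I opened the press to the load line and laid both oak blocks on the bed; only two were there. I then wound the jaw to the clamp line and drew the gauge, holding it for about 1.5 s. I let the gauge go home and laid the pine board across the blocks. The purple look-alike, the marker and the tin were not touched.
- **Last checks:**

| Check | Reading | Wanted |
|---|---|---|
| Jaw gap at the load line | 125.2 mm | 125 mm |
| Jaw gap at the end | 91.8 mm, pointer on the line by eye | 92 mm |
| Gauge travel while held | 44.8 mm | 40–50 mm |
| Gauge spring force while held | about 7.1 N | 7.2 N |
| Gauge tab after release | within 0.1 mm of its start | home within 4 mm |
| Board top height | 77 mm | 77 mm |
| Board tilt | under 0.005 rad | under 0.08 rad |
| Board off centre | 2.5 mm across, 1 mm along | 50 mm, 22 mm |

- **What failed or disagreed:**
  - **Fingertip height:** the fingertips stood 31 mm higher than the reported tool position. This spoiled the first knob grip and the first block grip. I measured the offset by touching the bed lightly and corrected every later height for it.
  - **Knocked block:** one block had been shifted a few centimetres, so I located it again before picking it up.
  - **Board outline:** in the final check the colour search found no outline for the board, so its position comes from the depth reading and the picture.

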